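# Load the tall sleeve on the engraving mandrel

### The job

Load the engraving mandrel: slide the tall aluminium sleeve down over the upright post, past the two sprung balls near its tip, until it rests on the shoulder and the balls click out again above its top rim. Let go of it, and leave the short sleeve of the same diameter where it stands.

Things in the scene. Friction and masses are not known exactly. Their poses are not given: they have to be found in the camera images.
- sleeve_center (a point): The tall sleeve to load: a loose plain aluminium tube standing upright on the bench, 36 mm outside diameter, 44 mm tall, straight open bore of 21 mm, about 75 g, both ends alike. Point: on its axis half-way up (22 mm above its lower rim); z is its axis.
- mandrel_seat (a point): Fixed mandrel: dark foot plate 100 x 80 x 14 mm (long side x; four screw heads 3 mm proud), round shoulder 33 mm across at its top, upright 18 mm post. Point: post axis at the shoulder's top face, 26 mm above the bench, 12 mm above the plate; z up. Post rises 63 mm above it, last 7 mm tapering to 8 mm. A seated sleeve rests on the shoulder, its centre 22 mm above this point.
- ball_left (a joint): How far the post's ball on the mandrel's +y side is pressed in, m: 0 out, about 0.002 inside a bore, at most 0.0045. A twin sits on the -y side. Balls: 12 mm diameter, 3.5 mm proud, sprung outward, centres 50 mm above the shoulder. Pushing a sleeve over them takes about 10 N; its weight does not do it. Its top rim clears them in the last 1.5 mm before it is seated.
- short_sleeve_center (a point): The short sleeve, not to be used: the same loose aluminium tube, 36 mm outside and 21 mm bore, but only 20 mm tall. This point is on its axis half-way up (10 mm above its lower rim).
Not all that is in view belongs to the job. What is shaped like the part that bears sleeve_center but red is not meant.

How it is judged:
By the outcome, as a careful person would: the job done as asked, in the order asked, and still so for the second after the job is handed in, with the robot touching nothing.
It also fails if it takes over 34 s, if anything falls off the work surface, if the arm or the gripper's body presses on something with over 40 N, if the wrist force passes 120 N, or if a joint passes its speed limit or range.

### The arm

A 6-joint arm with a two-finger parallel gripper is mounted at the origin on a cart in front of the work surface, level with it; the furniture and walls round the work are solid. World frame = base frame: x ahead of the robot, y to its left, z up, the work surface at z = 0. Lengths are in m, angles in degrees, forces in N, time in s.
With the tool pointing down it reaches from about 0.25 to 0.725 m from the base axis. Payload 9.7 kg.
Tool frame: the origin (TCP) lies at the very end of the fingers, on their centre line; the grasp point (between the pads) lies 19 mm behind it (bot.grip_point_offset is the z of the grasp point in the tool frame, in m); z points along the fingers, x is the direction in which the jaws open and shut, and the axes are right-handed (so a half turn about z gives the same grasp; the last joint's range is limited). The gripper opens to 85 mm and grips with 20 to 120 N. Pads are 22 mm wide; open, the fingers measure 114 mm over their backs; the gripper's body (76 mm by 85 mm) begins 54 mm behind the grasp point. The pads swing forward as they close: fully open they stand 13 mm farther back than shut.
Start: joints at [-63.484, 4.979, 10.078, 95.1, 0, 90], TCP at [0.246, -0.492, 0.231] pointing down, gripper open.
Joint ranges: [-179.16, 179.16], [-48.56, 103.87], [-65.8, 70.77], [-126.05, 130.52], [-82.76, 87.17], [-180, 180]. Speed limits (degrees/s): [127.2, 127.2, 147.25, 180, 180, 180].

### API

Orientations are given as [roll, pitch, yaw] about the fixed x, y, z axes, in that order (R = Rz(yaw) Ry(pitch) Rx(roll)).
In Python, from workcell import get_obs, viewer, job_done, bot gives the robot as it stands.
- The arm moves only by the shell command python3 -m handwheel 'ROWS' [FORCE]. ROWS is JSON, a list of rows, each a list of 5 numbers: the closure, from 0 (fully open) to 1 (shut), then the shift along the world's x, y, z in m, then the turn about the world's z in degrees. A call has 1 to 5 rows; each row is the pose to reach, as a shift and turn from the pose measured when the call began; what a row does not reach only later rows make up. A row lasts 1/10 s, in which the tool goes at most 50 mm and 8.59 degrees, less where a joint would pass 70% of its speed; a pose out of reach is approached as far as the arm can. A call with a gripper value outside its range is refused whole. The fingers move at their own pace and stop on an object; FORCE is the grip in N (left out, the last holds). Time passes only in rows, so rows that repeat a pose let the fingers close. It gives the time, the measured TCP pose, the force and the opening at its end, in the units of the state.
- get_obs(): the state, without advancing time (a new reading comes with each control period).
- viewer.camera(name): name is "side" or "top" or "wrist"; returns a dict with "color" (384x512x3 uint8, blue, green, red), "K" (3x3 intrinsics, pixels), "origin" and "orientation" of the camera in the world. Camera axes: x right, y down, z forward; pixel columns grow to the right and rows downward; lengths in m; the calibration is good to about 2 mm. A picture is of the moment at which its call begins. There is no depth.
- job_done(): hands the job in, once; it reports no verdict.
The state is a dict: "time": time; "q": joint angles; "qd": joint speeds; "joint_efforts": joint torques, N m; "ee_pos": TCP position; "tcp_rot": TCP orientation; "wrist_force": force on the tool from outside, world axes, zero at the start; "torque": the same for the moment, N m; "opening": finger opening in m.
Only numpy, scipy, OpenCV 4.12 (cv2) and the standard library are available. Lean on these libraries where they do the work, as an engineer would, in place of code of your own. Each camera call takes 0.05 s, during which the arm holds its last target.

## Working session

There is one attempt and no reset: what is moved stays moved. The work goes in short steps, Python scripts to look and compute and a shell command to move; the robot and the scene stay as the last step left them, time stands still between calls to the robot, and variables do not carry over. Pictures are saved under pics/ and viewed, and the job is handed in when it is done.

```bash
mkdir -p pics; ls
python3 - <<'E'
from workcell import get_obs, viewer, bot
import cv2, numpy as np
print(get_obs()); print(bot.grip_point_offset)
for n in ["side","top","wrist"]:
    c=viewer.camera(n); cv2.imwrite(f"pics/{n}0.png",c["color"]); print(n,c["K"],c["origin"],c["orientation"])
E
```

```text
pics
{'time': 0.0, 'q': array([-6.34833604e+01,  5.01235142e+00,  1.00342337e+01,  9.51010050e+01,
        9.73077433e-04,  9.00017258e+01]), 'qd': array([-0.01164954, -0.04113607,  0.09257035,  0.11013824, -0.07988362,
        0.00723246]), 'joint_efforts': array([-1.12375608e-03, -5.20392466e+01,  4.64807224e+01,  1.61880342e-02,
       -1.95975485e-05,  1.75677354e-05]), 'ee_pos': array([ 0.24544889, -0.49192565,  0.2305691 ]), 'tcp_rot': array([-1.79999029e+02,  7.91227139e-02, -6.34850862e+01]), 'wrist_force': array([ 0.78493398, -0.77778298, -0.02269231]), 'torque': array([-0.02562675, -0.02160895, -0.02726612]), 'opening': 0.08520240954409633}
-0.0187
side [[464.67706216   0.         253.17320158]
 [  0.         464.67706216 195.61378256]
 [  0.           0.           1.        ]] [0.26123513 0.5964305  0.65533501] [-132.44815533   -1.1705348  -156.57135702]
top [[402.53058813   0.         257.90930958]
 [  0.         402.53058813 192.54371805]
 [  0.           0.           1.        ]] [0.34337923 0.03977214 0.90696555] [-167.99038205   -0.23324401  -96.54761938]
wrist [[329.31504434   0.         258.61966146]
 [  0.         329.31504434 188.82362977]
 [  0.           0.           1.        ]] [ 0.31009139 -0.45955948  0.37289428] [ 1.63451421e+02  6.81821412e-02 -6.34977136e+01]
```

View pics/side0.png

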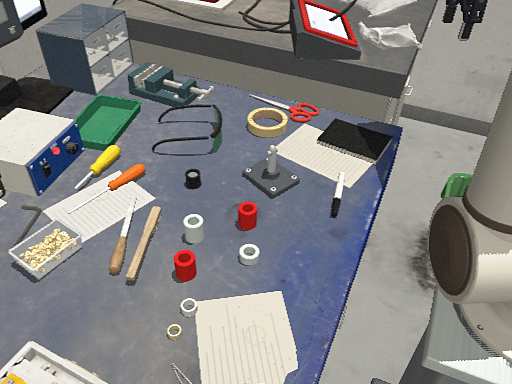

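View pics/top0.png

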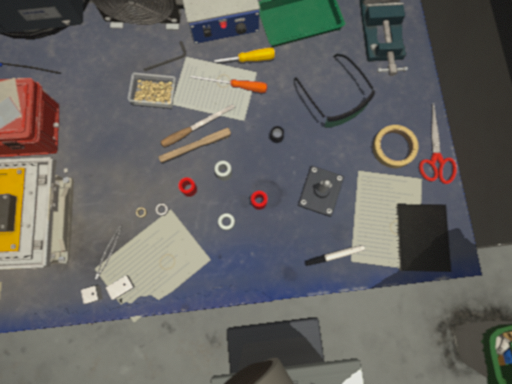

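View pics/wrist0.png

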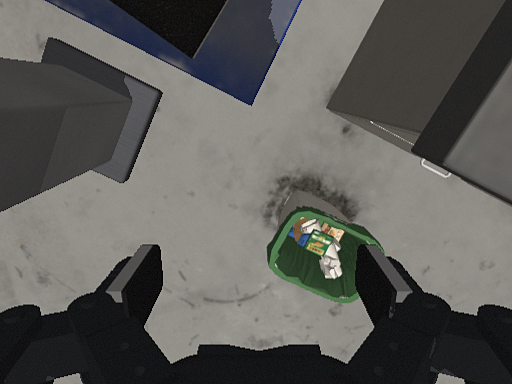

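The side view shows these candidates:
- Tall white tube at (194,228)
- Low white ring at (249,254), which is the short sleeve
- Red tubes at (247,215) and (185,265)
- Small rings at (189,308) and (174,331)
- Black knob at (193,178)

The same items in the top view are tall white (223,169), short (226,222), and reds (187,186) and (259,199). The mandrel is at side (270,172) and top (321,190). I choose the tall white tube and will check it in a close crop.

Run:
```python
import cv2, numpy as np
s=cv2.imread("pics/side0.png"); t=cv2.imread("pics/top0.png")
a=cv2.resize(s[130:280,160:310],(390,390),interpolation=cv2.INTER_CUBIC)
b=cv2.resize(t[145:245,200:300],(390,390),interpolation=cv2.INTER_CUBIC)
cv2.imwrite("pics/crop1.png",np.hstack([a,b]))
a=cv2.resize(s[130:205,235:310],(390,390),interpolation=cv2.INTER_CUBIC)
b=cv2.resize(t[155:225,288:358],(390,390),interpolation=cv2.INTER_CUBIC)
cv2.imwrite("pics/crop2.png",np.hstack([a,b]))
```

```text
(no output)
```

View pics/crop1.png

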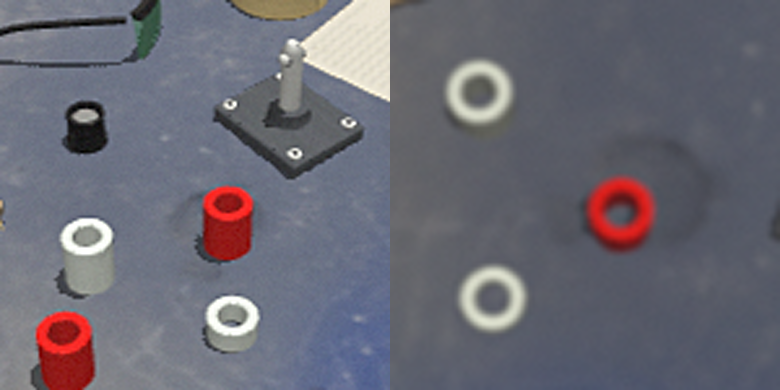

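View pics/crop2.png

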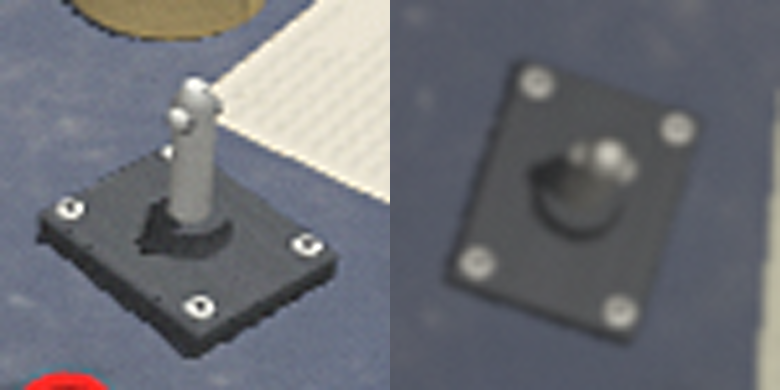

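The crop shows the tall white tube at crop (87,255), side pixel (194,228), with a wall about twice the height of the short ring. The mandrel shows four screws, the post and the tip. Next I measure all of these.

```bash
cat > h.py <<'E'
import cv2, numpy as np
from scipy.spatial.transform import Rotation as R
from workcell import get_obs, viewer
def R_of(c): return R.from_euler('xyz',c["orientation"],degrees=True).as_matrix()
def ray(c,uv):
    d=R_of(c)@np.linalg.solve(c["K"],[uv[0],uv[1],1.]); return np.array(c["origin"]),d
def plane(c,uv,z):
    o,d=ray(c,uv); return o+d*(z-o[2])/d[2]
def tri(cs,uvs):
    A=0;b=0;rs=[]
    for c,u in zip(cs,uvs):
        o,d=ray(c,u); d/=np.linalg.norm(d); P=np.eye(3)-np.outer(d,d); A=A+P;b=b+P@o; rs.append((o,P))
    x=np.linalg.solve(A,b); return x,[np.linalg.norm(P@(x-o))*1000 for o,P in rs]
def proj(c,p):
    q=c["K"]@(R_of(c).T@(np.array(p)-c["origin"])); return q[:2]/q[2]
def white(img,box,thr,smin=60):
    x0,y0,x1,y1=box; p=cv2.cvtColor(img[y0:y1,x0:x1],cv2.COLOR_BGR2HSV)
    m=((p[...,2]>thr)&(p[...,1]<smin)).astype(np.uint8)
    return m
E
python3 - <<'E'
from h import *
np.set_printoptions(precision=4,suppress=True)
s=viewer.camera("side"); t=viewer.camera("top")
def comps(c,box,thr,amin=3):
    m=white(c["color"],box,thr); n,l,st,ce=cv2.connectedComponentsWithStats(m)
    return [(ce[i]+box[:2],st[i]) for i in range(1,n) if st[i,4]>=amin]
for thr in (150,180):
  print("thr",thr)
  for nm,box,z in (("tall",(208,154,238,184),.044),("short",(211,207,241,237),.020)):
    m=white(t["color"],box,thr); cn,_=cv2.findContours(m,cv2.RETR_EXTERNAL,cv2.CHAIN_APPROX_NONE)
    k=max(cn,key=len); (cx,cy),ax,an=cv2.fitEllipse(k); uv=np.array([cx,cy])+box[:2]
    P=plane(t,uv,z); print("top",nm,uv,ax,P, "diam mm",(np.array(ax)+1)/402.5*(0.907-z)*1000)
  for nm,box,z in (("tall",(178,208,210,248),.044),("short",(235,238,263,268),.020)):
    m=white(s["color"],box,thr+25)
    cn,_=cv2.findContours(m,cv2.RETR_EXTERNAL,cv2.CHAIN_APPROX_NONE)
    k=max(cn,key=len); e=cv2.fitEllipse(k); uv=np.array(e[0])+box[:2]; print("side",nm,uv,e[1],plane(s,uv,z))
for nm,c,box in (("top",t,(288,155,358,225)),("side",s,(235,130,310,205))):
  for uv,st in comps(c,box,140): print(nm,uv,st, plane(c,uv,.017))
E
```

```text
thr 150
top tall [222.4142 168.0247] (14.669624328613281, 15.61319637298584) [0.5896 0.0873 0.044 ] diam mm [33.5972 35.6203]
top short [225.8443 220.9761] (15.536153793334961, 15.7300443649292) [0.4744 0.0927 0.02  ] diam mm [36.4412 36.8684]
side tall [192.7999 220.6309] (13.43501091003418, 19.3363037109375) [0.5892 0.0868 0.044 ]
side short [248.9821 251.0164] (14.507660865783691, 19.60765838623047) [0.4739 0.0919 0.02  ]
thr 180
top tall [222.2659 168.087 ] (13.785277366638184, 14.556198120117188) [0.5895 0.0876 0.044 ] diam mm [31.7011 33.354 ]
top short [225.9005 221.0214] (14.156991004943848, 14.572183609008789) [0.4743 0.0926 0.02  ] diam mm [33.4019 34.3168]
side tall [192.9206 220.4896] (13.300899505615234, 18.448135375976562) [0.5892 0.0864 0.044 ]
side short [248.8813 250.9568] (14.349370002746582, 18.75166893005371) [0.4741 0.0919 0.02  ]
top [313.7857 169.6429] [24 13  5  4 14] [ 0.5698 -0.1186  0.017 ]
top [339.1111 177.7222] [49 21  5  5 18] [ 0.5444 -0.1733  0.017 ]
top [356.0442 207.0265] [ 66  23   4  47 113] [ 0.4731 -0.2006  0.017 ]
top [327.3 182.8] [37 26  6  6
[... 604 characters left out ...]
 4 13] [ 0.6138 -0.1723  0.017 ]
side [246.4848 154.5455] [ 6 22 12  7 33] [ 0.595  -0.1687  0.017 ]
side [272.3889 158.    ] [35 25  5  8 18] [ 0.5373 -0.1816  0.017 ]
side [252.8333 159.1667] [16 29  5  2  6] [ 0.5753 -0.1593  0.017 ]
side [266.6 158.8] [31 28  2  3  5] [ 0.548  -0.1734  0.017 ]
side [270.1538 168.1538] [33 34  4  8 13] [ 0.5284 -0.1461  0.017 ]
side [247.6667 169.6   ] [11 38  5  4 15] [ 0.5709 -0.1209  0.017 ]
side [293.4667 176.7333] [56 45  6  4 15] [ 0.4723 -0.1401  0.017 ]
side [238.7143 187.4286] [ 2 57  4  2  7] [ 0.5641 -0.0598  0.017 ]
side [272.7647 188.5882] [35 57  6  4 17] [ 0.4985 -0.086   0.017 ]
side [277.  202.5] [41 72  3  2  6] [ 0.4752 -0.0504  0.017 ]
```

Both views agree on the tall sleeve to within 1 mm: axis at (0.589, 0.087), rim at z=0.044. The rim is about 35 mm across, which fits the 36 mm given. The screws form an 80 x 60 rectangle, with the plate centre at about (0.521, -0.129) and yaw about -26°. I'll check the post itself while starting the move. The jaws will open along x, away from the red tubes.

```bash
python3 - <<'E'
from h import *
np.set_printoptions(precision=4,suppress=True)
s=viewer.camera("side"); t=viewer.camera("top")
x,r=tri([t,s],[(326.8,182.6),(272.3,147.5)]); print("tip",x,r)
print("screw ctr",np.mean([[.5698,-.1186],[.5444,-.1733],[.4982,-.0839],[.4722,-.1385]],axis=0))
for z in (.026,.089): print(z,proj(t,[.521,-.129,z]),proj(s,[.521,-.129,z]))
for p in [(187,186),(259,199)]: print(plane(t,p,.044))
# post silhouette midlines in side view
g=cv2.cvtColor(s["color"],cv2.COLOR_BGR2GRAY)
for r in range(144,174,2): print(r,g[r,262:284])
E
python3 -m handwheel '[[0.35,0.0245,0.041,-0.005,6],[0.35,0.049,0.082,-0.01,12],[0.35,0.0735,0.123,-0.015,18],[0.35,0.098,0.164,-0.02,24],[0.35,0.1225,0.205,-0.025,30]]' 40
```

```text
tip [ 0.5208 -0.1295  0.0864] [np.float64(0.4186081840329046), np.float64(0.41860818403292727)]
screw ctr [ 0.5212 -0.1286]
0.026 [322.0254 188.9808] [270.5955 170.3766]
0.089 [326.8439 182.4483] [272.0043 146.5189]
[0.5576 0.1685 0.044 ]
[0.5108 0.0146 0.044 ]
144 [115 120 120 122 122 122 118 116 115 107 108 109 112 116 113 134 196 236
 233 232 229 223]
146 [121 122 118 122 120 120 119 114 175 246 248 250 228 172 242 235 233 226
 222 219 223 224]
148 [110 121 123 122 122 119 116 131 166 185 198 204 183 166 181 237 227 220
 212 218 221 226]
150 [117 118 123 122 121 117 121 139 139 155 161 165 162 148 132 169 232 228
 225 219 219 223]
152 [114 118 114 116 114 134 205 233 227 157 137 140 142 129 163 242 233 219
 220 225 228 228]
154 [117 119 117 116 113 109 126 142 136 108 120 140 133 135 123 122 160 230
 243 234 230 229]
156 [115 116 113 116 116 115 114 130 135 137 139 142 139 138 125 111 112 111
 111 119 157 234]
158 [117 119 118 103 150 214 138 126 140 141 138 135 136 136 118 114 115 115
 114 115 115 113]
160 [ 90 100  95  77  98 152 110 130 139 139 141 139 143 134 109 111 114 112
 116 115 118 117]
162 [ 97  97  99 100  98 104 118 131 134 136 138 138 140 127  99 102 118 113
 113 116 115 124]
164 [101  96  99  97  94 107 127 137 140 138 136 135 137 124 100  96  95 102
 113 120 118 119]
166 [101  97  97  98 101 103 124 136 140 141 139 139 135 123  91  96  98 106
  97  98 103 108]
168 [101 106 110  95  46  85 132 134 142 138 139 134 131 112  96  96  98  96
  99 101  96 102]
170 [ 96  77  46  53  66 101 138 139 143 140 134 133 132 116  99 102 102 101
  96  98  98  99]
172 [ 98  45  48  55  56  45  57  99 123 126 129 115  99  96 100  97  73  82
 104 104 100  97]
time: 0.85
ee_pos: [0.3686, -0.2854, 0.206]
tcp_rot: [-180.0, -0.0, -33.3]
wrist_force: [1.4, 0.1, -0.4]
opening: 0.0555
```

The post axis agrees across the tip and screw measurements: (0.521, -0.129), consistent to 1 mm. I'll continue to a point above the sleeve.

```bash
python3 -m handwheel '[[0.35,0.0245,0.041,-0.005,6],[0.35,0.049,0.082,-0.01,12],[0.35,0.0735,0.123,-0.015,18],[0.35,0.098,0.164,-0.02,24],[0.35,0.1225,0.205,-0.025,30]]'; python3 -m handwheel '[[0.35,0.0245,0.041,-0.015,3],[0.35,0.049,0.082,-0.03,3],[0.35,0.0735,0.123,-0.045,3],[0.35,0.098,0.167,-0.06,3],[0.35,0.098,0.167,-0.06,3]]'
python3 - <<'E'
from h import *
c=viewer.camera("wrist"); cv2.imwrite("pics/w1.png",c["color"]); o=get_obs(); print(o["ee_pos"],o["tcp_rot"],proj(c,[.5893,.087,.044]),proj(c,o["ee_pos"]))
E
```

```text
time: 1.35
ee_pos: [0.4917, -0.0785, 0.1811]
tcp_rot: [180.0, -0.1, -3.0]
wrist_force: [1.0, -0.5, -0.5]
opening: 0.0555
time: 1.85
ee_pos: [0.5903, 0.0926, 0.1179]
tcp_rot: [-180.0, 0.1, 0.2]
wrist_force: [-1.9, -0.9, -1.4]
opening: 0.0554
[0.58986239 0.09116247 0.11884218] [1.79981991e+02 1.09844361e-01 1.89924900e-01] [257.83396144 208.18721064] [258.38000565 253.64494715]
```

View pics/w1.png

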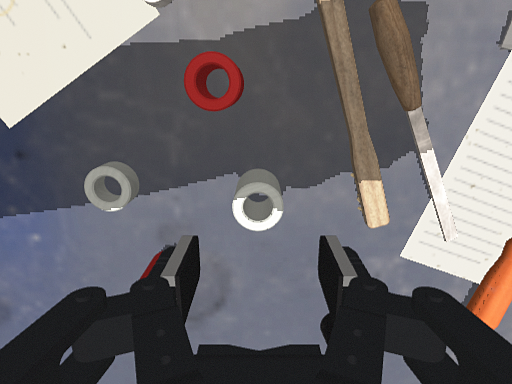

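In the wrist view the sleeve rim is at (258,207), against a prediction of (258,208), so the position is confirmed. The fingers have free space: the wooden strip is at (375,215), and the red tube at (150,265) is off to one side. I'll go down now.

```bash
python3 -m handwheel '[[0.35,-0.0005,-0.004,-0.03,0],[0.35,-0.0005,-0.004,-0.07,0],[0.35,-0.0005,-0.004,-0.095,0],[0.35,-0.0005,-0.004,-0.110,0],[0.35,-0.0005,-0.004,-0.110,0]]'
```

```text
time: 2.4
ee_pos: [0.5882, 0.0862, 0.0075]
tcp_rot: [180.0, 0.3, 0.1]
wrist_force: [-0.5, 0.2, 0.4]
opening: 0.0551
```

```bash
python3 -m handwheel '[[0.35,0.001,0.0008,0.0005,0],[0.5,0.001,0.0008,0.0005,0],[0.6,0.001,0.0008,0.0005,0],[0.7,0.001,0.0008,0.0005,0],[0.7,0.001,0.0008,0.0005,0]]' 60;python3 - <<'E'
from h import *
c=viewer.camera("wrist"); cv2.imwrite("pics/w2.png",c["color"]); o=get_obs(); print(o["ee_pos"],o["opening"],o["wrist_force"])
E
```

```text
time: 2.9
ee_pos: [0.5903, 0.087, 0.01]
tcp_rot: [180.0, 0.1, 0.1]
wrist_force: [-1.2, -0.5, 6.2]
opening: 0.0351
[0.59026656 0.08704772 0.01000995] 0.035192840299340944 [-1.67240286 -0.7245906   6.77713127]
```

View pics/w2.png

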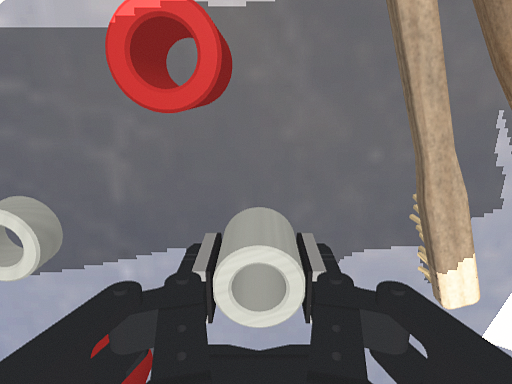

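The sleeve is held: opening is 35 mm, and its rim sits centred between the pads at (260,286). The TCP is at z=0.010 with the sleeve bottom on the bench, so seated means TCP z≈0.036. I'll lift it.

```bash
python3 -m handwheel '[[0.7,0,0,0.03,0],[0.7,0,0,0.07,0],[0.7,0,0,0.11,0],[0.7,-0.01,-0.035,0.13,0],[0.7,-0.023,-0.075,0.13,0]]'; python3 -m handwheel '[[0.7,-0.012,-0.036,0,0],[0.7,-0.024,-0.072,0,0],[0.7,-0.036,-0.11,0,0],[0.7,-0.045,-0.135,0,0],[0.7,-0.045,-0.135,0,0]]';python3 - <<'E'
from h import *
o=get_obs(); print(o["ee_pos"],o["tcp_rot"],o["opening"],o["wrist_force"])
for n in ("side","top","wrist"):
  c=viewer.camera(n); cv2.imwrite(f"pics/{n}3.png",c["color"]);  print(n,proj(c,[.521,-.129,.089]),proj(c,o["ee_pos"]))
a=cv2.imread("pics/side3.png")[60:210,180:330]; b=cv2.imread("pics/top3.png")[110:260,250:400]
cv2.imwrite("pics/c3.png",np.hstack([cv2.resize(i,(400,400),interpolation=cv2.INTER_CUBIC) for i in (a,b)]))
E
```

```text
time: 3.45
ee_pos: [0.569, 0.0123, 0.1448]
tcp_rot: [180.0, -0.3, 0.3]
wrist_force: [0.8, -1.2, -1.9]
opening: 0.035
time: 3.95
ee_pos: [0.5233, -0.1254, 0.1459]
tcp_rot: [179.9, -0.4, 0.1]
wrist_force: [0.1, 0.3, -1.3]
opening: 0.0353
[ 0.52327273 -0.12544583  0.1458609 ] [ 1.79914641e+02 -3.82790366e-01  1.03227874e-01] 0.03526065845457352 [ 0.06129213  0.32802038 -1.33872017]
side [272.00432872 146.51894386] [271.64237612 123.7192034 ]
top [326.84393317 182.44832616] [329.86620414 174.75116215]
wrist [253.60775656 217.59064226] [257.45673837 254.57791324]
```

View pics/c3.png

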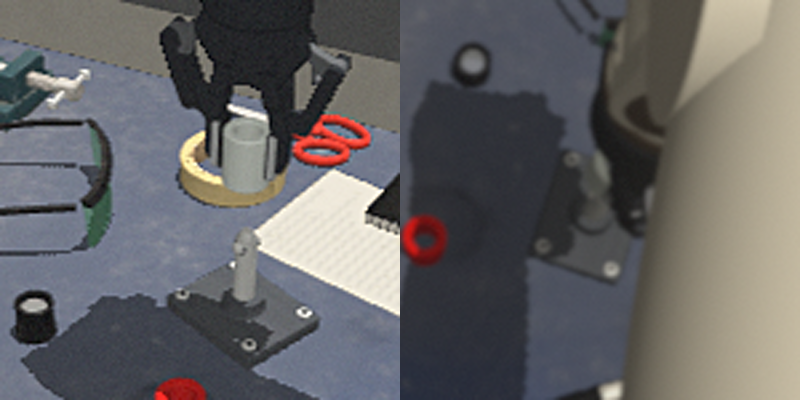

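View pics/wrist3.png

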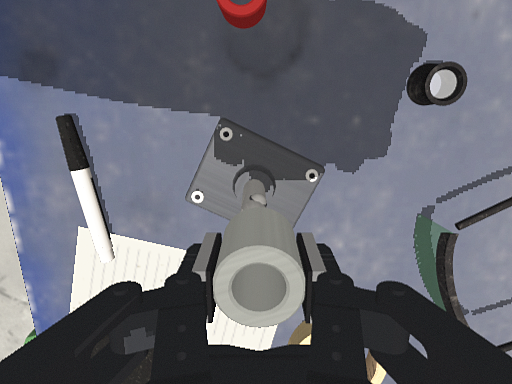

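The side crop shows the sleeve upright between the pads, above the post, and the wrist view shows it centred and held. I'll align it, let it settle and lower it close to the tip.

```bash
python3 -m handwheel '[[0.7,-0.0023,-0.0036,-0.01,0],[0.7,-0.0023,-0.0036,-0.025,0],[0.7,-0.0023,-0.0036,-0.036,0],[0.7,-0.0023,-0.0036,-0.036,0]]';python3 - <<'E'
from h import *
o=get_obs(); print(o["ee_pos"],o["tcp_rot"],o["wrist_force"])
p=o["ee_pos"]
for n in ("side","wrist"):
  c=viewer.camera(n); cv2.imwrite(f"pics/{n}4.png",c["color"])
  print(n,"tip",proj(c,[.521,-.129,.089]),"sleeve top/bot ctr",proj(c,p+[0,0,.034]),proj(c,p-[0,0,.010]))
a=cv2.imread("pics/side4.png")[90:190,222:322]; b=cv2.imread("pics/wrist4.png")[110:350,140:380]
cv2.imwrite("pics/c4.png",np.hstack([cv2.resize(i,(400,400),interpolation=cv2.INTER_CUBIC) for i in (a,b)]))
E
```

```text
time: 4.5
ee_pos: [0.5209, -0.1255, 0.1066]
tcp_rot: [-180.0, -0.1, 0.3]
wrist_force: [0.2, -0.7, -0.1]
opening: 0.0349
[ 0.52087624 -0.1254575   0.10656824] [-1.79974921e+02 -1.49062682e-01  3.12944424e-01] [ 0.22874373 -0.69493441 -0.09771507]
side tip [272.00432872 146.51894386] sleeve top/bot ctr [272.64987373 126.27599047] [271.59334075 144.46111061]
wrist tip [258.45779945 239.36933835] sleeve top/bot ctr [258.6976792  289.26594881] [258.30639028 239.42525265]
```

View pics/c4.png

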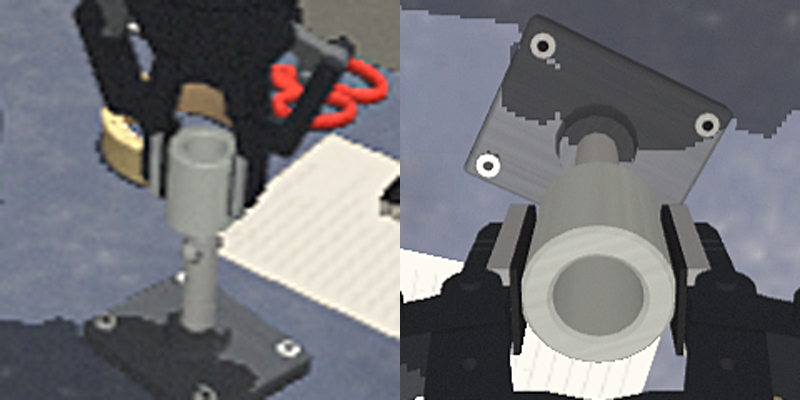

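The measured y is still -0.1255, so the -3.6 mm step hadn't taken effect. I'll cross-check the mandrel from the wrist view using the screws at (225,137), (324,186) and (193,210), then nudge.

```bash
python3 - <<'E'
from h import *
c=viewer.camera("wrist"); o=get_obs(); print(o["ee_pos"])
P=[plane(c,u,.017) for u in ((225.2,137),(324.2,185.6),(192.8,209.6))]; print(P)
print("centre from diagonal", (P[1]+P[2])/2, "d01,d02",np.linalg.norm(P[0]-P[1]),np.linalg.norm(P[0]-P[2]))
E
python3 -m handwheel '[[0.7,0,-0.0035,0,0],[0.7,0,-0.0035,0,0],[0.7,0,-0.0035,0,0]]'
python3 - <<'E'
from h import *
c=viewer.camera("wrist"); o=get_obs(); print(o["ee_pos"])
E
```

```text
[ 0.52210044 -0.1259798   0.10938369]
[array([ 0.49809178, -0.08450585,  0.017     ]), array([ 0.57046239, -0.12004914,  0.017     ]), array([ 0.47234705, -0.13922132,  0.017     ])]
centre from diagonal [ 0.52140472 -0.12963523  0.017     ] d01,d02 0.08062773246185252 0.06046961303249775
time: 4.95
ee_pos: [0.5223, -0.1297, 0.1097]
tcp_rot: [180.0, -0.4, 0.3]
wrist_force: [0.1, -0.7, -0.7]
opening: 0.0351
[ 0.5222161  -0.12960735  0.10965118]
```

The wrist view also gives the post at (0.5214, -0.1296), so all sources agree to within 1 mm. I'll lower over the tip while watching the force.

```bash
python3 -m handwheel '[[0.7,-0.001,0,-0.005,0],[0.7,-0.001,0.0003,-0.011,0],[0.7,-0.001,0.0003,-0.016,0],[0.7,-0.001,0.0003,-0.016,0]]'; python3 -m handwheel '[[0.7,0,0,-0.002,0],[0.7,0,0,-0.004,0],[0.7,0,0,-0.004,0]]'
```

```text
time: 5.4
ee_pos: [0.5206, -0.1291, 0.0924]
tcp_rot: [180.0, -0.3, 0.3]
wrist_force: [-0.2, 0.1, -1.1]
opening: 0.0353
time: 5.7
ee_pos: [0.521, -0.1294, 0.0891]
tcp_rot: [180.0, -0.4, 0.3]
wrist_force: [-1.0, -0.6, 3.9]
opening: 0.0351
```

The sleeve is on the tip and just touching the balls: its bottom is at about z=0.079, and ball contact was expected at 0.0805. I'll push on.

```bash
python3 -m handwheel '[[0.7,0,0,-0.003,0],[0.7,0,0,-0.006,0],[0.7,0,0,-0.009,0]]'; python3 -m handwheel '[[0.7,0.0001,0,-0.004,0],[0.7,0,0,-0.008,0],[0.7,0,0,-0.010,0]]'
```

```text
time: 6.0
ee_pos: [0.5213, -0.1294, 0.0807]
tcp_rot: [179.9, -0.4, 0.3]
wrist_force: [-0.9, 0.6, 3.8]
opening: 0.0349
time: 6.3
ee_pos: [0.5212, -0.1294, 0.0702]
tcp_rot: [179.9, -0.4, 0.3]
wrist_force: [-0.9, 1.4, 2.8]
opening: 0.0353
```

Run:
```python
from h import *
o=get_obs(); print(o["ee_pos"],o["wrist_force"])
for n in ("side","wrist"):
  c=viewer.camera(n); cv2.imwrite(f"pics/{n}5.png",c["color"])
a=cv2.imread("pics/side5.png")[90:190,222:322]; b=cv2.imread("pics/wrist5.png")[110:350,140:380]
cv2.imwrite("pics/c5.png",np.hstack([cv2.resize(i,(400,400),interpolation=cv2.INTER_CUBIC) for i in (a,b)]))
```

```text
[ 0.52120481 -0.12939652  0.07018993] [-0.92399803  1.41943677  2.82700973]
```

View pics/c5.png

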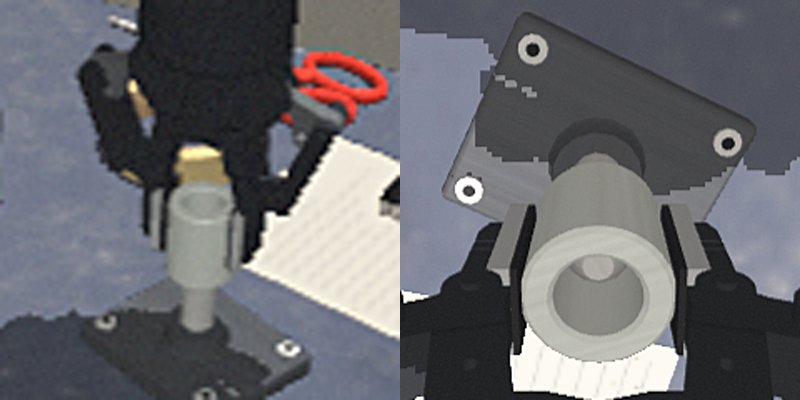

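The post tip is visible inside the bore at crop (600,265), and the sleeve has not slipped in the grip. I'll lower it to the shoulder.

```bash
python3 -m handwheel '[[0.7,0,0,-0.005,0],[0.7,0,0,-0.010,0],[0.7,0,0,-0.015,0],[0.7,0,0,-0.020,0],[0.7,0,0,-0.025,0]]'; python3 -m handwheel '[[0.7,0,0,-0.003,0],[0.7,0,0,-0.006,0],[0.7,0,0,-0.008,0]]'
```

```text
time: 6.9
ee_pos: [0.5211, -0.1293, 0.0444]
tcp_rot: [180.0, -0.4, 0.3]
wrist_force: [-0.1, -0.2, 2.6]
opening: 0.0349
time: 7.2
ee_pos: [0.5207, -0.1293, 0.036]
tcp_rot: [180.0, -0.3, 0.3]
wrist_force: [-7.5, 1.5, 15.9]
opening: 0.0349
```

Contact at TCP z=0.036 as expected, with 16 N. I'll press slightly and look.

```bash
python3 -m handwheel '[[0.7,0.0004,0,-0.0005,0],[0.7,0.0004,0,-0.001,0],[0.7,0.0004,0,-0.001,0]]'
python3 - <<'E'
from h import *
o=get_obs(); print(o["ee_pos"],o["wrist_force"])
for n in ("side","wrist"):
  c=viewer.camera(n); cv2.imwrite(f"pics/{n}6.png",c["color"])
a=cv2.imread("pics/side6.png")[110:200,222:312]; b=cv2.imread("pics/wrist6.png")[200:350,180:330]
cv2.imwrite("pics/c6.png",np.hstack([cv2.resize(i,(400,400),interpolation=cv2.INTER_CUBIC) for i in (a,b)]))
E
```

```text
time: 7.5
ee_pos: [0.5207, -0.1293, 0.036]
tcp_rot: [180.0, -0.3, 0.3]
wrist_force: [-6.7, 0.9, 11.0]
opening: 0.0351
[ 0.5206549  -0.12925533  0.0359938 ] [-6.65527229  0.93854106 10.98905575]
```

View pics/c6.png

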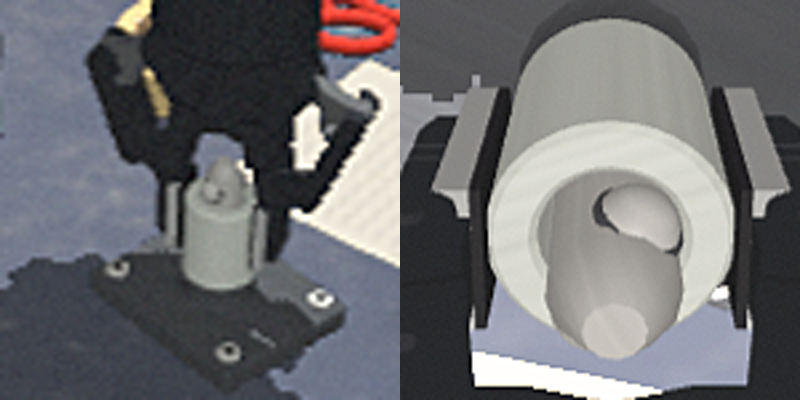

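The ball is visible at the rim, but I can't tell whether the sleeve is fully home. I'll press a bit harder and watch for z to change.

```bash
python3 -m handwheel '[[0.7,0.0005,0,-0.001,0],[0.7,0.0005,0,-0.002,0],[0.7,0.0005,0,-0.002,0]]'; python3 -m handwheel '[[0.7,0,0,-0.002,0],[0.7,0,0,-0.003,0],[0.7,0,0,-0.003,0]]'
python3 - <<'E'
from h import *
o=get_obs(); print(o["ee_pos"],o["wrist_force"])
for n in ("side","wrist"):
  c=viewer.camera(n); cv2.imwrite(f"pics/{n}7.png",c["color"])
  for z in (.026,.070,.076,.089): print(n,z,proj(c,[.521,-.1293,z]))
a=cv2.imread("pics/side7.png")[130:190,242:302]; b=cv2.imread("pics/wrist7.png")[200:350,180:330]
cv2.imwrite("pics/c7.png",np.hstack([cv2.resize(i,(400,400),interpolation=cv2.INTER_CUBIC) for i in (a,b)]))
E
```

```text
time: 7.9
ee_pos: [0.5207, -0.1293, 0.036]
tcp_rot: [179.9, -0.3, 0.3]
wrist_force: [-9.7, 2.2, 19.1]
opening: 0.035
time: 8.2
ee_pos: [0.5207, -0.1293, 0.0359]
tcp_rot: [179.9, -0.4, 0.3]
wrist_force: [-11.4, 2.6, 26.2]
opening: 0.0353
[ 0.52071393 -0.1292737   0.03591994] [-11.36708126   2.55554971  26.1614807 ]
side 0.026 [270.64772824 170.29567794]
side 0.07 [271.61996894 153.85603339]
side 0.076 [271.75721061 151.53541021]
side 0.089 [272.05857884 146.43956672]
wrist 0.026 [259.73224223 240.90186019]
wrist 0.07 [260.92654169 291.90358756]
wrist 0.076 [261.1551441  301.66589458]
wrist 0.089 [261.73533868 326.44270038]
```

View pics/c7.png

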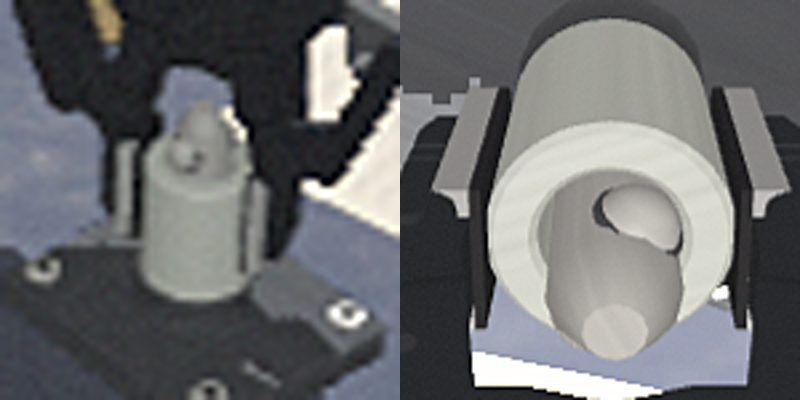

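z stays at 0.036 under 26 N, so the sleeve is on the shoulder. I'll relieve the pressure, open the gripper and rise.

```bash
python3 -m handwheel '[[0.7,0,0,0,0],[0.55,0,0,0,0],[0.35,0,0,0,0],[0.3,0,0,0,0],[0.3,0,0,0,0]]' 20;  python3 - <<'E'
from h import *
o=get_obs(); print(o["ee_pos"],o["wrist_force"])
c=viewer.camera("side"); cv2.imwrite("pics/side8.png",c["color"]); w=viewer.camera("wrist"); cv2.imwrite("pics/wrist8.png",w["color"])
a=c["color"][130:190,242:302]; b=w["color"][200:350,180:330]
cv2.imwrite("pics/c8.png",np.hstack([cv2.resize(i,(400,400),interpolation=cv2.INTER_CUBIC) for i in (a,b)]))
E
```

```text
time: 8.8
ee_pos: [0.5206, -0.1293, 0.0355]
tcp_rot: [179.9, -0.4, 0.3]
wrist_force: [0.1, -0.2, 0.1]
opening: 0.0596
[ 0.52056915 -0.12926429  0.03550486] [ 0.12479318 -0.24191173  0.12529096]
```

View pics/c8.png

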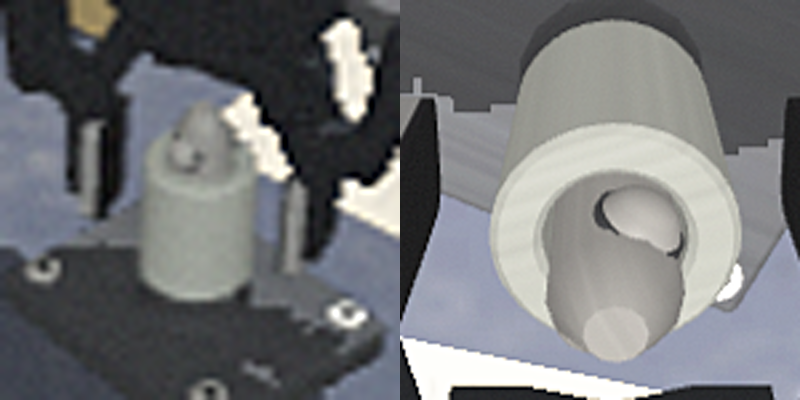

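The sleeve stands released on its own. To judge whether the ball is out, I'll project the ball's outer point and the rim for pressed-in values of 0 and 2 mm and compare them with the image.

Run:
```python
from h import *
np.set_printoptions(precision=1,suppress=True)
w=viewer.camera("wrist"); img=w["color"]
b=cv2.resize(img[215:345,190:335],None,fx=5,fy=5,interpolation=cv2.INTER_CUBIC)
cv2.imwrite("pics/w9.png",cv2.resize(b,(725,600)) if b.shape[0]>600 else b)
print(b.shape)
T=lambda uv:((np.array(uv)-[190,215])*[5,600/130])
dy=np.array([.436,.9,0]); dx=np.array([.9,-.436,0]); ax=np.array([.521,-.1293,0])
print("tip",T(proj(w,ax+[0,0,.089])))
for p in (0,.002):
  cc=ax+dy*(.0065-p)+[0,0,.076]
  # sphere centre & px radius
  d=np.linalg.norm(cc-w["origin"]); print("ball",p,T(proj(w,cc)),"r px5",.006*w["K"][0,0]/d*5,"apex",T(proj(w,cc+dy*.006)))
for z in (.070,.0715,.073): print("rim inner at ball side",z,T(proj(w,ax+dy*.0105+[0,0,z])),"outer",T(proj(w,ax+dy*.018+[0,0,z])))
```

```text
(650, 725, 3)
tip [359.8 517.2]
ball 0 [397.4 336.9] r px5 80.97808608300902 apex [435.8 274.8]
ball 0.002 [384.8 357.2] r px5 80.34061926602392 apex [422.9 295.7]
rim inner at ball side 0.07 [418.6 254.5] outer [465.2 178.3]
rim inner at ball side 0.0715 [419.6 264.4] outer [466.9 187.5]
rim inner at ball side 0.073 [420.7 274.6] outer [468.5 196.9]
```

View pics/w9.png

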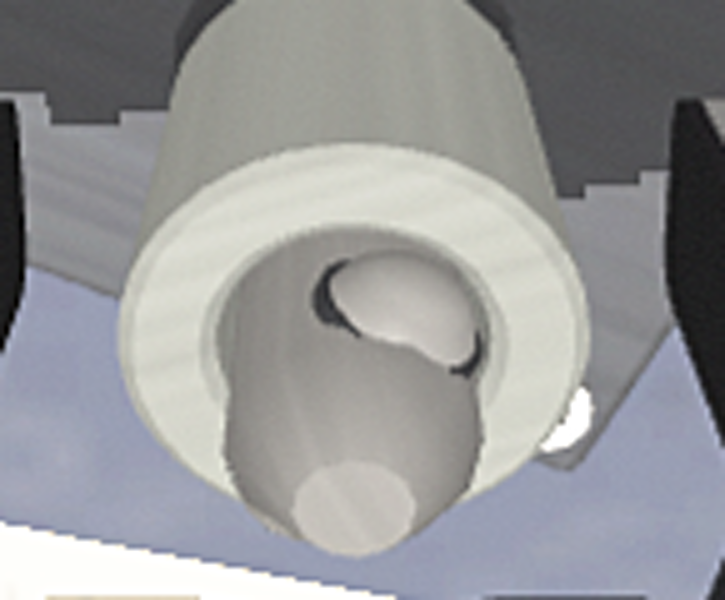

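Correcting for the tip offset of about (-5,-9) px, the ball's top edge is seen at y≈248. The prediction is 253 with the ball out and 274 with it pressed in 2 mm. The inner rim is seen at ≈240, against 245 predicted for seated and 255 for 1.5 mm high. So the +y ball is out and the sleeve is seated. I'll withdraw straight up and take a final look.

```bash
python3 -m handwheel '[[0.3,0.0005,0,0.015,0],[0.3,0.0005,0,0.045,0],[0.3,0.0005,0,0.085,0],[0.3,0.0005,0,0.125,0],[0.3,0.0005,0,0.15,0]]'; python3 -m handwheel '[[0.3,-0.02,-0.04,0.01,0],[0.3,-0.04,-0.08,0.02,0],[0.3,-0.06,-0.12,0.02,0],[0.3,-0.08,-0.16,0.02,0],[0.3,-0.08,-0.16,0.02,0]]'
python3 - <<'E'
from h import *
o=get_obs(); print(o["ee_pos"],o["wrist_force"],o["qd"])
c=viewer.camera("side"); cv2.imwrite("pics/side10.png",c["color"]); t=viewer.camera("top"); cv2.imwrite("pics/top10.png",t["color"])
cv2.imwrite("pics/c10.png",np.hstack([cv2.resize(c["color"][130:205,235:310],(390,390),interpolation=cv2.INTER_CUBIC),cv2.resize(t["color"][155:225,288:358],(390,390),interpolation=cv2.INTER_CUBIC)]))
E
```

```text
time: 9.45
ee_pos: [0.5217, -0.1294, 0.1902]
tcp_rot: [179.9, -0.6, 0.3]
wrist_force: [-0.5, -0.2, 0.0]
opening: 0.0599
time: 9.95
ee_pos: [0.4396, -0.2931, 0.2114]
tcp_rot: [179.8, -0.6, -0.0]
wrist_force: [0.5, -0.2, 0.2]
opening: 0.0601
[ 0.43957438 -0.29311209  0.21144329] [ 0.49382488 -0.16942411  0.1862246 ] [ 4.29842922 -0.09782275 -0.48442567  0.23486756  1.4602852   4.67115964]
```

View pics/c10.png

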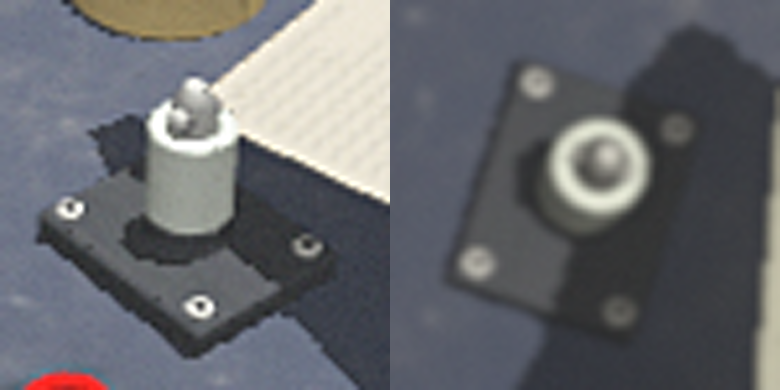

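View pics/side10.png

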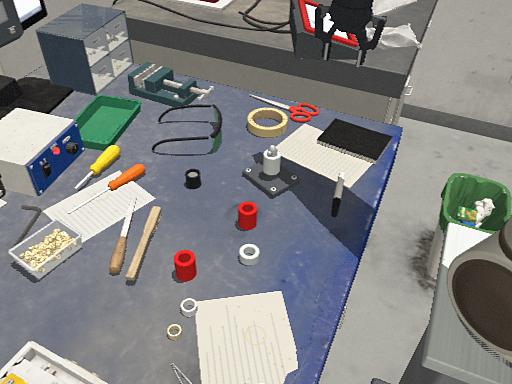

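The side view shows the sleeve on the shoulder at (271,162) with the tip and near ball above its rim. The short sleeve is still at (249,254), and the reds are untouched. As a last numeric check I'll measure rim height by two-view triangulation and zoom in on the far ball.

Run:
```python
from h import *
s=viewer.camera("side"); t=viewer.camera("top")
uv={}
for n,c,box,thr in (("side",s,(258,140,286,180),190),("top",t,(310,170,340,200),165)):
    m=white(c["color"],box,thr); k=max(cv2.findContours(m,cv2.RETR_EXTERNAL,cv2.CHAIN_APPROX_NONE)[0],key=len)
    e=cv2.fitEllipse(k); uv[n]=np.array(e[0])+box[:2]; print(n,uv[n],e[1],"pred z.070",proj(c,[.521,-.1293,.070]))
print(tri([t,s],[uv["top"],uv["side"]]))
o=cv2.imread("pics/side0.png")[138:168,257:287]
cv2.imwrite("pics/c11.png",np.hstack([cv2.resize(i,(390,390),interpolation=cv2.INTER_CUBIC) for i in (o,s["color"][138:168,257:287])]))
```

```text
side [276.82801056 150.59174061] (14.115089416503906, 24.999645233154297) pred z.070 [271.61996894 153.85603339]
top [324.79709721 184.29097462] (15.14107894897461, 15.528303146362305) pred z.070 [325.45686807 184.50156533]
(array([ 0.51378262, -0.12581373,  0.08467103]), [np.float64(4.705609953830314), np.float64(4.705609953830358)])
```

View pics/c11.png

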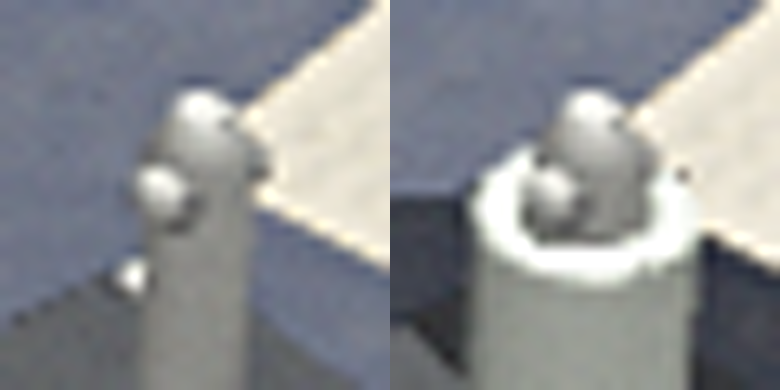

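The side ellipse fit failed because it merged with the white paper, so I discard it. Read by eye, the rim runs from x 263 to 281 and y 150 to 159.5, so its centre is about (272,154.5) against (271.6,153.9) predicted for seated. Both balls' outer edges are where they were before loading, near ball at 135 and far ball at 265 in crop pixels. The balls are out, so I'm handing in.

```bash
python3 -c "
from workcell import job_done,get_obs
print(get_obs()['time'],abs(get_obs()['qd']).max()); print(job_done())"
```

```text
10.15 1.0182492619348074
the job is handed in; nothing more can be done
None
```

The tall aluminium sleeve is on the mandrel, seated on the shoulder and released. I handed in at 10.15 s with the arm clear of everything.

**What I did:** I found the sleeve at (0.589, 0.087) and the post at (0.521, -0.129), with the measurements agreeing to about 1 mm. I gripped the sleeve, lowered it over the tip and past the balls, and pressed it onto the shoulder with up to 26 N. I then opened the gripper and withdrew upwards.

**Checks that passed:**
- **Seating:** The gripper stopped at the expected height of 0.036 m and moved only 0.1 mm as the push rose to 26 N. The rim position in the wrist view matched a seated sleeve.
- **Near (+y) ball:** Its outline in the wrist view matched the ball fully out, not pressed in 2 mm.
- **Far ball:** I judged this one only from the side picture. Both balls' outer edges were where they had been before loading.
- **Other parts:** The short sleeve and the red tubes were where they started.

**Checks that failed or disagreed:**
- **Rim height:** The final two-camera rim-height fit failed because the side mask merged with the white paper behind. I discarded it and read the rim by eye, within about 1 pixel of the seated position.
- **Sideways force:** Pressing onto the shoulder showed up to 11 N sideways, which dropped to zero once I let go.

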